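# Two-key release of the tube feeder

## Robot

A 6-joint arm with a two-finger parallel gripper is mounted at the origin on the work surface. World frame = base frame: x ahead of the robot, y to its left, z up, the work surface at z = 0. Lengths are in m, angles in degrees, forces in N, time in s.
With the tool pointing down it reaches from about 0.3 to 0.85 m from the base axis. Payload 5.4 kg.
Tool frame: the origin (TCP) lies on the centre line of the jaws, within the pads' length; the fingertips stand ahead of it and the grasp point (between the pads) lies 8 mm behind it (robot.finger_overhang is the z of the fingertips in the tool frame, in m); z points along the fingers, y is the line along which they close (so a half turn about z gives the same grasp; the last joint's range is limited). The gripper opens to 85 mm and grips with 20 to 120 N. Pads are 22 mm wide; open, the fingers measure 114 mm over their backs; the gripper's body (76 mm by 85 mm) begins 54 mm behind the grasp point. The pads swing forward as they close: fully open they stand 13 mm farther back than shut.
Start: joints at [51.732, 9.076, 91.501, -0, 79.423, -12.038], TCP at [0.254, 0.516, 0.213] pointing down, gripper open.
Joint ranges: [-166.64, 166.64], [-54.1, 131.32], [10.49, 154.53], [-73.88, 253.88], [9.74, 151.15], [-171.62, 171.62]. Speed limits (degrees/s): [147.25, 147.25, 180, 180, 180, 180].

## Interface

Orientations are given as [roll, pitch, yaw] about the fixed x, y, z axes, in that order (R = Rz(yaw) Ry(pitch) Rx(roll)).
In Python, from plant import robot gives the robot as it stands.
- The arm moves only by the tool arm_command, never from a script. Its argument "steps" is a list of rows, each an object with "translation": the shift along the tool's x, y, z in mm, a list of three; "twist": the turn about the tool's z in degrees. In form: [{"translation": [dx, dy, dz], "twist": twist}, ...]. A call has 1 to 5 rows; each row shifts and turns the commanded pose from where the row before left it, along the tool's axes as they then stand; what a row does not reach is not made up. A row lasts 1/12 s, in which the tool goes at most 41.7 mm and 7.16 degrees, less where a joint would pass 70% of its speed; a pose out of reach is approached as far as the arm can. A call is refused whole if a number of a shift passes 41.7 or a number of a turn 7.16, either way. A call with a gripper value outside its range is refused whole. "jaw" is the closure in counts, from 0 (fully open) to 255 (shut), set as the call begins (left out, the last holds). The fingers move at their own pace and stop on an object; "grip_force" is the grip in N (left out, the last holds). Time passes only in rows, so rows that do not move let the fingers close. It gives the time, the measured TCP pose, the force, the opening and the grip force at its end, in the units of the state.
- robot.get_obs(): the state, without advancing time (a new reading comes with each control period).
- robot.snapshot(name): name is "side" or "top"; returns a dict with "img" (400x640x3 uint8, red, green, blue), "K" (3x3 intrinsics, pixels), "extrinsics" (4x4, takes a point from world to camera coordinates). Camera axes: x right, y down, z forward; pixel columns grow to the right and rows downward; lengths in m; the calibration is good to about 2 mm. A picture is of the moment at which its call begins. There is no depth.
- robot.job_done(): hands the job in; it is judged then, once.
Trained networks look in the newest picture that a camera, given by its name, has taken for a name from the list of things; names that differ only in an ending like _2 or _b are one class to them, and where a whole thing is asked for, a point or a joint stands for the part that bears it (a point fixed in the world has none). Each returns a list of dicts, best first, with "conf" (0 to 1); they miss things now and then, are a little off and sometimes report something else, mostly with a low value. They report only what shows in the picture. A call takes as long as a camera call. They do not tell look-alikes from the thing itself.
- robot.boxes_of(query, camera): "centre" ([row, column] as shares, 0 to 1, of the picture: columns of its width, rows of its height, amid what is visible of it).
- robot.pinpoint(query, camera): "centre" ([row, column] as shares, 0 to 1, of the picture: columns of its width, rows of its height: a listed point, or the origin of a listed thing).
The state is a dict: "t": time; "joint_positions": joint angles; "qvel": joint speeds; "effort": joint torques, N m; "tool_pos": TCP position; "eef_rot": TCP orientation; "force": force on the tool from outside, world axes, zero at the start; "moment": the same for the moment, N m; "finger_gap": finger opening in m; "grip_force": force on a finger pad.
Only numpy, scipy, OpenCV 4.12 (cv2) and the standard library are available. Lean on these libraries where they do the work, as an engineer would, in place of code of your own. Each camera call takes 0.05 s, during which the arm holds its last target. There are 200 camera calls.

## Task

Press both red keys of the tube feeder down together, one fingertip on each, and hold them down until both brass tubes have rolled out into the tray; then let the keys spring back up and move clear. Do not touch or lift the tubes, and leave everything else on the bench as it stands.

Things in the scene. Friction and masses are not known exactly. Their poses are not given: they have to be found in the camera images.
- feeder: green tube feeder, fixed, 310 x 150 mm. Origin: on the bench under the midpoint between the two keys; z up, x from the keys along the deck to the tray (away from the robot, turned up to 0.45 rad either way), y left along the line of the keys. The green key block is 65 x 139 mm (x -35 to 30 mm), top 85 mm above the bench; behind it comes the sloping deck, then the tray
- gate (a point): middle of the row of four steel pins, 6 mm thick, that stand 5 mm out of the aluminium deck, 85 mm along the feeder's x. Two belong to each key, and go down with it; either key's pins alone hold the tubes back. The deck is 127 mm wide, slopes down 6 degrees towards the tray, from 75 mm to 60 mm high (x 35 to 175 mm); its green side walls rise 22 mm above it
- tray (a point): centre of the floor of the black rubber tray at the feeder's far end, 35 mm above the bench; the tray spans x 175 to 249 mm of the feeder, 127 mm wide, its walls end 70 mm above the bench
- key_left_top (a point): centre of the top face of the left (+y) key: a red round cap 26 mm in diameter and 8 mm thick, its top 105 mm above the bench when up. The caps' centres are 60 mm apart, at x = 0, y = +30 mm and -30 mm of the feeder. The point moves down with the key.
- key_right_top (a point): centre of the top face of the right (-y) key, the same
- key_left (a joint): how far the left key is pressed, m: 0 up, 0.010 fully down. A spring pushes it up with 1.5 N at the top and 3.5 N fully down (so both together 3 to 7 N). Its pins are clear of the tubes from 0.005 on.
- key_right (a joint): the same for the right key
- blank1_center (a point): centre of the first brass tube, 16 mm in diameter, 122 mm long, about 90 g, lying across the deck (along the feeder's y) against the pins, centre about 79 mm above the bench; in the tray its centre is 43 mm above the bench and more than 178 mm along the feeder's x
- blank2_center (a point): centre of the second brass tube, the same, lying just behind the first on the key side
- mallet: bystander: dark wooden mallet standing on its head, 62 mm across, 190 mm tall with its handle up, beside the feeder; origin under its centre
- punch_pot: bystander: dark wooden pot 64 mm across, 60 mm high, with six steel punches standing up to 111 mm high, beside the feeder; origin under its centre
- collar: bystander: steel ring 48 mm across, 18 mm high, lying just in front of the feeder, on the robot side of the keys; origin under its centre
- offcut: bystander: light wooden offcut 110 x 35 x 24 mm; origin under its centre
- polish: bystander: small round jar 60 mm across, 55 mm high; origin under its centre
- hammer: bystander: hammer lying flat on the bench, under 40 mm high; origin under its middle
- rubbing_block: bystander: cork block 90 x 55 x 35 mm; origin under its centre
There are look-alikes about, which are no part of the job. Leave any pink look-alike of the part that bears blank1_center alone. Leave any black or orange look-alike of the part that bears blank2_center alone.

How it is judged (in metres and radians):
On the way, in this order (a step that is already met when the one before it is completed fails the run):
1. both keys are pressed at the same time (each at least 4 mm down) by the fingers (value of joint each of key_left, key_right above 0.004 m and contact force between the fingers and key_left above 0.3 N and contact force between the fingers and key_right above 0.3 N), for 0.05 s.
2. both tubes lie in the tray while the fingers still hold both keys down (all of step 1 and x of blank1_center in the frame of feeder between 0.178 and 0.25 m and y of blank1_center in the frame of feeder between -0.03 and 0.03 m and z of each of blank1_center, blank2_center in the frame of feeder below 0.055 m and x of blank2_center in the frame of feeder between 0.178 and 0.25 m and y of blank2_center in the frame of feeder between -0.03 and 0.03 m), for 0.1 s.
At the end, for the whole second after the job is handed in: Both tubes lie at rest in the tray (centres between 178 and 250 mm along the feeder, within 30 mm of its centre line, less than 55 mm above the bench), both keys are back up (pressed less than 1.5 mm) (x of blank1_center in the frame of feeder between 0.178 and 0.25 m and y of blank1_center in the frame of feeder between -0.03 and 0.03 m and z of each of blank1_center, blank2_center in the frame of feeder below 0.055 m and x of blank2_center in the frame of feeder between 0.178 and 0.25 m and y of blank2_center in the frame of feeder between -0.03 and 0.03 m and value of joint each of key_left, key_right below 0.0015 m and linear speed of each of blank1, blank2 below 0.03 m/s); the robot touches nothing.
It fails at once if the robot touches a tube (contact force between any of the fingers, the arm and blank1 above 0.3 N or contact force between any of the fingers, the arm and blank2 above 0.3 N).
It fails at once if a tube is lifted (centre more than 110 mm above the bench) (height (world z) of any of blank1_center, blank2_center above 0.11 m).
It fails at once if a bystander is moved by more than 30 mm or lifted (distance of any of mallet, punch_pot, collar, offcut, polish, hammer, rubbing_block from where it was at the start of the episode above 0.03 m).
It fails at once if a bystander is tipped over (angle between any of mallet, punch_pot's own z axis and vertical above 0.5 rad).
It also fails if it takes over 30 s, if anything falls off the work surface, if the arm or the gripper's body presses on something with over 40 N, if the wrist force passes 120 N, or if a joint passes its speed limit or range.

## Working session

There is one attempt and no reset: what is moved stays moved. The work goes in short steps, Python scripts to look and compute and a tool call to move; the robot and the scene stay as the last step left them, time stands still between calls to the robot, and variables do not carry over. Pictures are saved under pics/ and viewed, at most 10 in all, crops included, and the job is handed in when it is done.

Besides the shell and the picture viewer there is one more tool, called by a JSON object that holds its "api" and its "payload", one argument or row to a line. arm_command: Moves the arm, as the interface text tells. Its arguments: {"type":"object","properties":{"steps":{"type":"array"},"jaw":{"type":"number"},"grip_force":{"type":"number"}},"required":["steps"]}

```bash
mkdir -p pics
cat > h.py <<'E'
import numpy as np, cv2
from plant import robot
def snap(c,f=None):
    s=robot.snapshot(c)
    if f: cv2.imwrite('pics/'+f,s['img'][:,:,::-1])
    return s
def px(d): return np.array([d['centre'][1]*640,d['centre'][0]*400])
def onplane(s,p,z):
    E=s['extrinsics'];R=E[:3,:3];t=E[:3,3]
    d=R.T@np.linalg.inv(s['K'])@np.array([p[0],p[1],1]);c=-R.T@t
    return c+d*(z-c[2])/d[2]
E
python3 - <<'E'
from h import *
np.set_printoptions(precision=4,suppress=True)
for c in ['top','side']:
    s=snap(c,c+'1.png')
    for q,z in [('key_left_top',.105),('key_right_top',.105),('gate',.072),('tray',.035),('blank1_center',.079),('blank2_center',.08),('mallet',0),('punch_pot',0),('collar',0),('feeder',0)]:
        for d in robot.pinpoint(q,c)[:3]:
            p=px(d); print(c,q,round(d['conf'],2),p.round(1),onplane(s,p,z))
o=robot.get_obs();print(o,robot.finger_overhang)
E
```

```text
top key_left_top 0.62 [180.9 190.3] [0.5385 0.3999 0.105 ]
top key_left_top 0.47 [310.6 215.8] [0.461  0.0431 0.105 ]
top key_right_top 0.38 [335.7 218.3] [ 0.4527 -0.0259  0.105 ]
top gate 0.62 [328.  190.9] [ 0.532  -0.0069  0.072 ]
top gate 0.58 [327.1 194.7] [ 0.5212 -0.0041  0.072 ]
top tray 0.82 [335.  148.5] [ 0.6621 -0.0309  0.035 ]
top blank1_center 0.72 [329.2 191.9] [ 0.5284 -0.0101  0.079 ]
top blank1_center 0.59 [381.5 269. ] [ 0.309  -0.1519  0.079 ]
top blank1_center 0.57 [249.9 194.4] [0.5257 0.2147 0.079 ]
top blank2_center 0.66 [327.1 197.5] [ 0.5125 -0.0038  0.08  ]
top blank2_center 0.56 [397.3 141.4] [ 0.67   -0.2085  0.08  ]
top blank2_center 0.49 [260.6 242.3] [0.3901 0.1853 0.08  ]
top mallet 0.8 [279.9 144. ] [0.6867 0.1371 0.    ]
top mallet 0.48 [326.8 197.2] [ 0.5196 -0.004   0.    ]
top mallet 0.33 [488.  163.9] [ 0.6126 -0.5024  0.    ]
top punch_pot 0.78 [385.2 185.3] [ 0.5525 -0.1835  0.    ]
top punch_pot 0.34 [323.1 217.9] [0.4567 0.0086 0.    ]
top collar 0.52 [340.1 258.2] [ 0.3344 -0.0403  0.    ]
top feeder 0.92 [319.  219.1] [0.4534 0.0211 0.   
[... 375 characters left out ...]
0.5 266.9] [0.3533 0.2606 0.08  ]
side blank2_center 0.54 [329.3 232.6] [0.4064 0.0927 0.08  ]
side collar 0.45 [362.3 240.5] [ 0.34   -0.0194  0.    ]
side feeder 0.85 [333.7 231. ] [0.4523 0.0043 0.    ]
{'t': 1.1, 'joint_positions': array([ 51.731 ,   9.0765,  91.5017,  -0.0015,  79.4208, -12.0389]), 'qvel': array([ 0.0525, -0.0195, -0.0086,  0.0628, -0.0004,  0.0155]), 'effort': array([  0.0005, -39.6005, -33.1709,  -0.0001,   0.0005,   0.    ]), 'tool_pos': array([0.2542, 0.5158, 0.2128]), 'eef_rot': array([179.9994,   0.0017, 153.7701]), 'force': array([ 0.5319, -0.0139,  0.0841]), 'moment': array([-0.0089, -0.0134,  0.0243]), 'grip_force': 0.0, 'finger_gap': 0.08527474919381452} 0.011
```

```bash
python3 -c "
import cv2
a=cv2.imread('pics/top1.png');b=cv2.imread('pics/side1.png')
cv2.imwrite('pics/top1c.png',cv2.resize(a[120:290,230:430],(700,595),interpolation=cv2.INTER_CUBIC))"
```

```text
(no output)
```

View pics/top1.png

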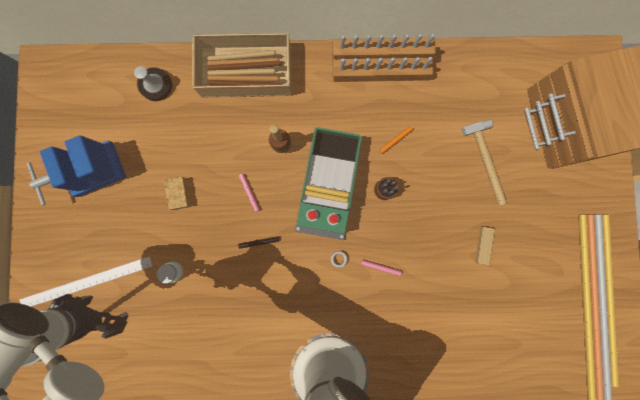

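View pics/side1.png

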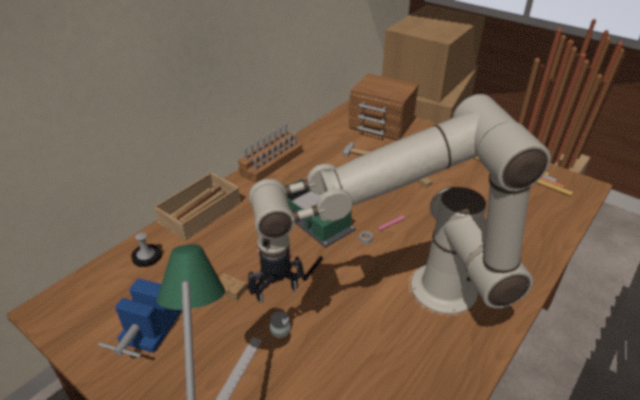

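View pics/top1c.png

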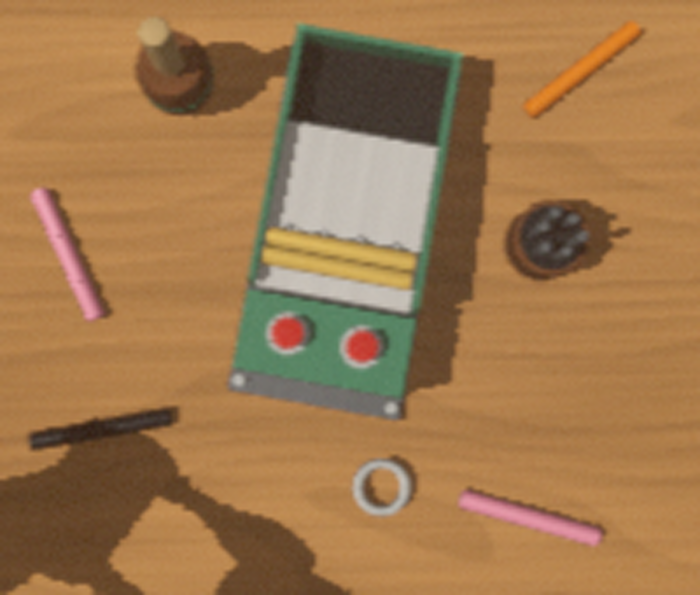

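The picture shows the red caps at about (312,215) and (333,219). The brass tubes are at (329,192) and (327,197). The look-alikes are pink at (250,194) and (381,269), black at (260,242) and orange at (397,141). I choose the two red caps on the green block, which the crop confirms.

Run:
```python
from h import *
np.set_printoptions(precision=4,suppress=True)
s=snap('top'); im=s['img'].astype(int)
m=((im[...,0]>150)&(im[...,1]<80)&(im[...,2]<80)).astype(np.uint8); m[:195]=0;m[240:]=0;m[:,:290]=0;m[:,360:]=0
n,l,st,c=cv2.connectedComponentsWithStats(m)
P=[]
for i in range(1,n):
    if st[i,4]>20: P.append(onplane(s,c[i],.105)); print(st[i],c[i],P[-1])
P.sort(key=lambda p:-p[1]); d=P[0]-P[1]; M=(P[0]+P[1])/2
yk=np.arctan2(-d[0],d[1])
t=onplane(s,(335.,148.5),.035); t-=M; g=onplane(s,(327.5,193.),.072)-M
print('mid',M,'gap',np.linalg.norm(d),'yaw keys',np.degrees(yk),'tray',np.degrees(np.arctan2(t[1],t[0])),np.hypot(*t[:2]),np.degrees(np.arctan2(g[1],g[0])),np.hypot(*g[:2]))
```

```text
[309 211   8   8  49] [312.0612 214.6531] [0.4641 0.039  0.105 ]
[330 215   8   8  50] [333.4 218.4] [ 0.4526 -0.0196  0.105 ]
mid [0.4583 0.0097 0.105 ] gap 0.05969484516341334 yaw keys -11.093386755921648 tray -11.293771778684505 0.20784026586517676 -12.490899075781837 0.06934354756618287
```

{"api": "arm_command", "payload": {
  "steps": [
    {"translation": [0, 0, 0], "twist": -5},
    {"translation": [0, 0, 0], "twist": -5},
    {"translation": [0, 0, 0], "twist": -5.1},
    {"translation": [-15, -23, 0], "twist": 0},
    {"translation": [-20, -30, 0], "twist": 0}
  ],
  "jaw": 117,
  "grip_force": 20
}}

```text
t: 1.57
tool_pos: [0.2777, 0.4576, 0.2127]
eef_rot: [180.0, -0.0, 169.1]
force: [1.3, -0.6, 0.5]
finger_gap: 0.0458
grip_force: 0.0
```

{"api": "arm_command", "payload": {
  "steps": [
    {"translation": [-20, -31, 0], "twist": 0},
    {"translation": [-20, -31, 0], "twist": 0},
    {"translation": [-20, -31, 0], "twist": 0},
    {"translation": [-20, -31, 0], "twist": 0},
    {"translation": [-20, -31, 0], "twist": 0}
  ]
}}

```text
t: 1.98
tool_pos: [0.3467, 0.2841, 0.213]
eef_rot: [180.0, 0.0, 168.9]
force: [0.5, 0.4, -0.4]
finger_gap: 0.0462
grip_force: 0.0
```

{"api": "arm_command", "payload": {
  "steps": [
    {"translation": [-20, -31, 0], "twist": 0},
    {"translation": [-20, -31, 0], "twist": 0},
    {"translation": [-20, -31, 0], "twist": 0},
    {"translation": [-20, -31, 0], "twist": 0},
    {"translation": [-20, -31, 0], "twist": 0}
  ]
}}

```text
t: 2.4
tool_pos: [0.415, 0.1125, 0.2131]
eef_rot: [180.0, 0.1, 168.9]
force: [1.1, 0.1, -1.3]
finger_gap: 0.0465
grip_force: 0.0
```

{"api": "arm_command", "payload": {
  "steps": [
    {"translation": [-20, -31, 0], "twist": 0},
    {"translation": [-21, -31, 0], "twist": 0},
    {"translation": [-21.6, -32, 0], "twist": 0},
    {"translation": [0, 0, 30], "twist": 0},
    {"translation": [0, 0, 30], "twist": 0}
  ]
}}

```text
t: 2.82
tool_pos: [0.4605, 0.0073, 0.1542]
eef_rot: [-180.0, 0.3, 168.6]
force: [-0.4, 0.9, -0.3]
finger_gap: 0.046
grip_force: 0.0
```

Run:
```python
from h import *
o=robot.get_obs();print(o['tool_pos'],o['eef_rot'],o['finger_gap'])
a=snap('top','top2.png')['img'];b=snap('side','side2.png')['img']
o=robot.get_obs();print(o['tool_pos'],o['eef_rot'],o['finger_gap'],o['force'])
f=lambda x:cv2.resize(x[130:260,250:410][:,:,::-1],(400*1,325),interpolation=cv2.INTER_CUBIC)
cv2.imwrite('pics/c2.png',np.hstack([f(a),f(b)]))
```

```text
[0.46051552 0.00725945 0.15416798] [-179.97799215    0.33993399  168.63475625] 0.0460371153220055
[0.45424057 0.0102461  0.14824249] [179.96930538  -0.57112759 168.79267737] 0.04630312753105478 [-0.69131035  0.64292889  0.01350218]
```

View pics/c2.png

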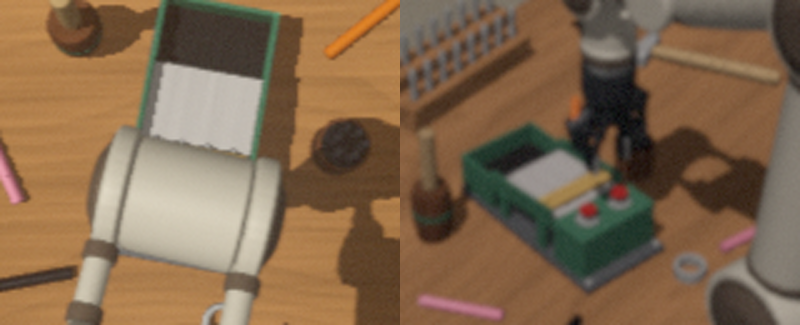

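The side crop shows both red caps, at about (325,214) and (338,207) in full-image pixels. The open fingers are above and the tubes still lie at the gate. Next I check the caps and fingertips with the side camera, once the arm has settled.

{"api": "arm_command", "payload": {
  "steps": [
    {"translation": [0, 0, 0], "twist": 0},
    {"translation": [0, 0, 0], "twist": 0},
    {"translation": [0, 0, 0], "twist": 0}
  ]
}}

```text
t: 3.17
tool_pos: [0.4593, 0.01, 0.155]
eef_rot: [-180.0, 0.2, 168.9]
force: [0.3, 0.1, -0.0]
finger_gap: 0.0463
grip_force: 0.0
```

Run:
```python
from h import *
np.set_printoptions(precision=4,suppress=True)
s=snap('side','side3.png'); im=s['img'].astype(int)
o=robot.get_obs();T=o['tool_pos'];print(T,o['eef_rot'],o['force'])
m=((im[...,0]>120)&(im[...,1]<70)&(im[...,2]<70)).astype(np.uint8);m[:190]=0;m[225:]=0;m[:,:310]=0;m[:,350:]=0
n,l,st,c=cv2.connectedComponentsWithStats(m)
for i in range(1,n):
    if st[i,4]>5: print(st[i],c[i],onplane(s,c[i],.102))
E=s['extrinsics']
def pr(p):
    q=E[:3,:3]@p+E[:3,3];q=s['K']@q;return q[:2]/q[2]
ey=np.array([.1925,.981,0]);v=s['img'][130:260,250:410][:,:,::-1]
v=cv2.resize(v,(800,650),interpolation=cv2.INTER_CUBIC)
for sg in(1,-1):
  for z,col in((T[2]-.011,(255,255,0)),(.105,(0,255,255))):
    p=T+sg*.030*ey;p[2]=z;q=pr(p);print(q)
    cv2.circle(v,tuple(int(a) for a in (q-[250,130])*5),4,col,1)
cv2.imwrite('pics/c3.png',v[:600])
```

```text
[0.4593 0.01   0.1549] [-179.9884    0.2175  168.923 ] [-0.6167 -0.0861  0.1301]
[335 205   5   4  20] [337.  206.5] [ 0.4557 -0.0167  0.102 ]
[322 212   6   4  19] [324.8421 213.5263] [0.4657 0.042  0.102 ]
[325.5416 204.0664]
[325.4354 212.5968]
[338.2413 197.2403]
[337.9726 205.7198]
```

View pics/c3.png

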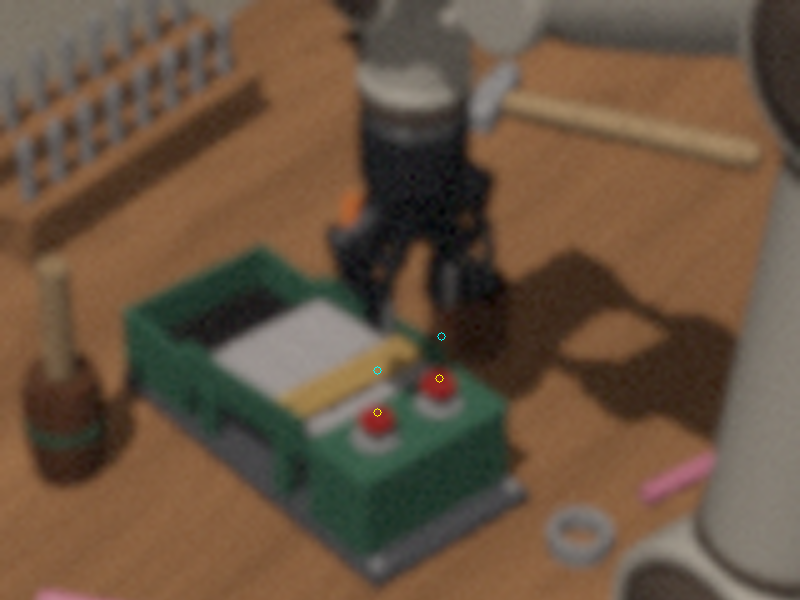

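The side view agrees with the top-view cap positions to about 2–3 mm. The fingertips look higher than I predicted, so I go down partway and look again.

{"api": "arm_command", "payload": {
  "steps": [
    {"translation": [0, 0, 10], "twist": 0},
    {"translation": [0, 0, 10], "twist": 0},
    {"translation": [0, 0, 5], "twist": 0},
    {"translation": [0, 0, 0], "twist": 0},
    {"translation": [0, 0, 0], "twist": 0}
  ]
}}

```text
t: 3.63
tool_pos: [0.4573, 0.0101, 0.127]
eef_rot: [180.0, -0.1, 168.9]
force: [0.2, -0.0, 0.8]
finger_gap: 0.0463
grip_force: 0.0
```

Run:
```python
from h import *
s=snap('side','side4.png')
o=robot.get_obs();T=o['tool_pos'];print(T,o['force'])
E=s['extrinsics']
def pr(p):
    q=E[:3,:3]@p+E[:3,3];q=s['K']@q;return q[:2]/q[2]
ey=np.array([.1925,.981,0])
v=cv2.resize(s['img'][150:225,290:370][:,:,::-1],(640,600),interpolation=cv2.INTER_CUBIC)
v=np.clip(v.astype(float)*1.8,0,255).astype(np.uint8)
for sg in(1,-1):
  for z,col in((T[2]-.011,(255,255,0)),(T[2],(255,0,255))):
    p=T+sg*.030*ey;p[2]=z
    cv2.circle(v,tuple(int(a) for a in (pr(p)-[290,150])*8),4,col,1)
cv2.imwrite('pics/c4.png',v)
```

```text
[0.45779853 0.00994764 0.12757492] [ 0.48965699 -0.58866202  0.13755487]
```

View pics/c4.png

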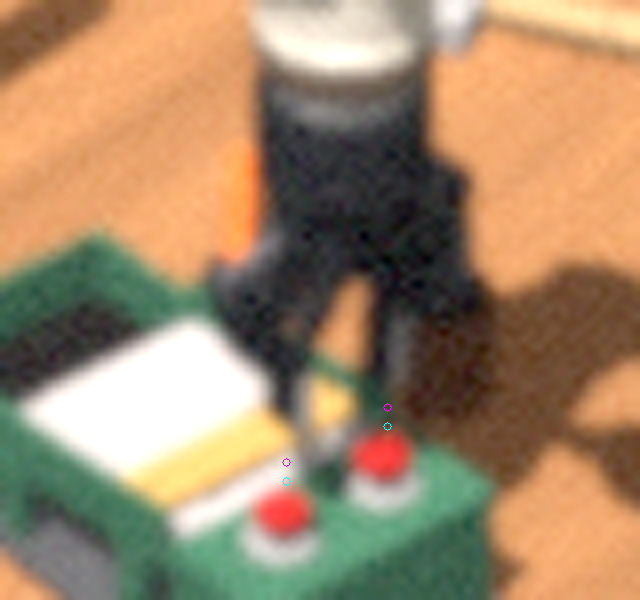

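The tips stand about 10–15 mm further back than nominal and are centred over the caps (left tip about (300,440) in the crop, right about (395,400)). I go down by feel.

{"api": "arm_command", "payload": {
  "steps": [
    {"translation": [0, 0, 5], "twist": 0},
    {"translation": [0, 0, 5], "twist": 0},
    {"translation": [0, 0, 3], "twist": 0},
    {"translation": [0, 0, 0], "twist": 0},
    {"translation": [0, 0, 0], "twist": 0}
  ]
}}

```text
t: 4.1
tool_pos: [0.4577, 0.01, 0.1145]
eef_rot: [180.0, -0.0, 168.9]
force: [-0.8, 0.4, -0.3]
finger_gap: 0.0463
grip_force: 0.0
```

{"api": "arm_command", "payload": {
  "steps": [
    {"translation": [0, 0, 3], "twist": 0},
    {"translation": [0, 0, 3], "twist": 0},
    {"translation": [0, 0, 0], "twist": 0},
    {"translation": [0, 0, 0], "twist": 0}
  ]
}}

```text
t: 4.43
tool_pos: [0.4577, 0.01, 0.1086]
eef_rot: [180.0, -0.0, 168.9]
force: [-0.8, -0.5, 0.2]
finger_gap: 0.0462
grip_force: 0.0
```

{"api": "arm_command", "payload": {
  "steps": [
    {"translation": [0, 0, 3], "twist": 0},
    {"translation": [0, 0, 3], "twist": 0},
    {"translation": [0, 0, 0], "twist": 0},
    {"translation": [0, 0, 0], "twist": 0}
  ]
}}

```text
t: 4.77
tool_pos: [0.4577, 0.01, 0.1025]
eef_rot: [180.0, -0.0, 168.9]
force: [-0.7, 0.5, -0.3]
finger_gap: 0.0464
grip_force: 0.0
```

{"api": "arm_command", "payload": {
  "steps": [
    {"translation": [0, 0, 3], "twist": 0},
    {"translation": [0, 0, 1], "twist": 0},
    {"translation": [0, 0, 0], "twist": 0},
    {"translation": [0, 0, 0], "twist": 0}
  ]
}}

```text
t: 5.1
tool_pos: [0.4579, 0.0099, 0.0987]
eef_rot: [-180.0, -0.0, 168.9]
force: [-0.4, -0.7, 0.1]
finger_gap: 0.0464
grip_force: 0.0
```

Run:
```python
from h import *
F=[]
s=snap('side','side5.png')
o=robot.get_obs();T=o['tool_pos'];print(T,o['force'])
v=cv2.resize(s['img'][150:225,290:370][:,:,::-1],(640,600),interpolation=cv2.INTER_CUBIC)
cv2.imwrite('pics/c5.png',np.clip(v.astype(float)*1.8,0,255).astype(np.uint8))
```

```text
[0.4579452  0.0099082  0.09880262] [-0.46157759 -0.65687224  0.22606014]
```

View pics/c5.png

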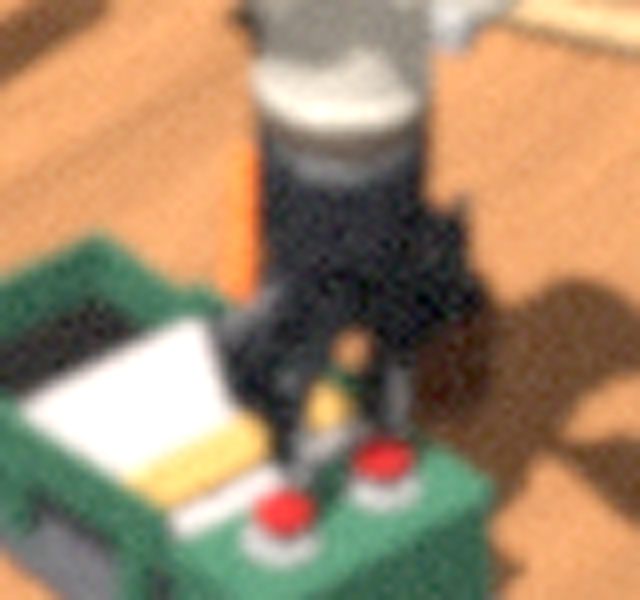

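{"api": "arm_command", "payload": {
  "steps": [
    {"translation": [0, 0, 2], "twist": 0},
    {"translation": [0, 0, 2], "twist": 0},
    {"translation": [0, 0, 0], "twist": 0},
    {"translation": [0, 0, 0], "twist": 0}
  ]
}}

```text
t: 5.48
tool_pos: [0.4578, 0.01, 0.0946]
eef_rot: [180.0, -0.0, 168.9]
force: [-0.1, -0.5, 0.5]
finger_gap: 0.0464
grip_force: 0.0
```

Run:
```python
from h import *
print(robot.finger_overhang)
s=snap('side','side6.png');E=s['extrinsics'];R=E[:3,:3];print('cam',-R.T@E[:3,3])
o=robot.get_obs();T=o['tool_pos'];print(T,o['force'])
def pr(p):
    q=E[:3,:3]@p+E[:3,3];q=s['K']@q;return q[:2]/q[2]
ey=np.array([.1925,.981,0]);ex=np.array([.981,-.1925,0])
v=cv2.resize(s['img'][170:220,300:364][:,:,::-1],(768,600),interpolation=cv2.INTER_CUBIC)
v=np.clip(v.astype(float)*2.2,0,255).astype(np.uint8)
def L(a,b,col):
    a,b=[tuple(int(c) for c in (pr(p)-[300,170])*12) for p in(a,b)];cv2.line(v,a,b,col,1)
# predicted fingers: thickness 23..37, width +-11, down to TCP z
for sg in(1,-1):
  for x in(-.011,.011):
    for y in(.023,.0375):
      b=T+sg*y*ey+x*ex; t=b.copy();t[2]+=.04; L(b,t,(255,255,0))
cv2.imwrite('pics/c6.png',v)
```

```text
0.011
cam [-0.3934433   1.16069513  1.28012536]
[0.45786033 0.00994096 0.0947147 ] [ 0.46528202  0.31679062 -0.254661  ]
```

View pics/c6.png

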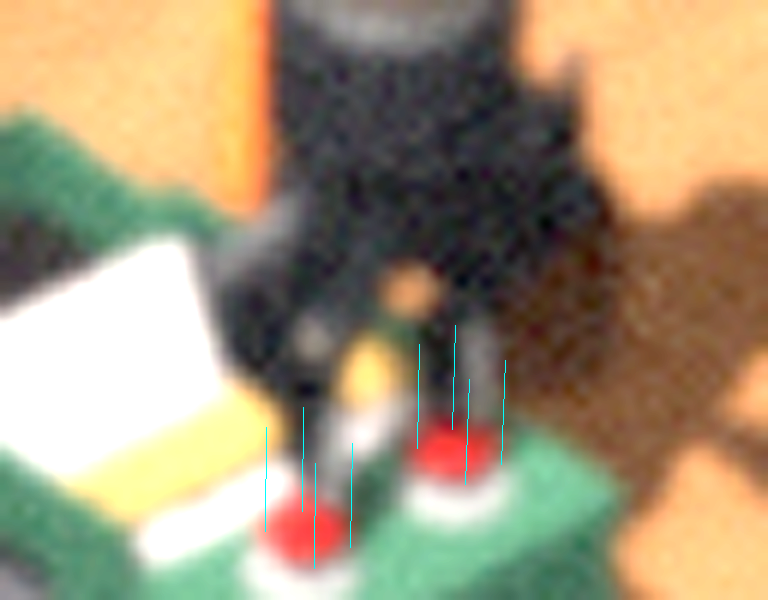

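{"api": "arm_command", "payload": {
  "steps": [
    {"translation": [0, 0, 2], "twist": 0},
    {"translation": [0, 0, 2], "twist": 0},
    {"translation": [0, 0, 0], "twist": 0},
    {"translation": [0, 0, 0], "twist": 0}
  ]
}}

```text
t: 5.87
tool_pos: [0.4577, 0.01, 0.0906]
eef_rot: [180.0, -0.0, 168.9]
force: [-0.5, 0.8, 0.5]
finger_gap: 0.0466
grip_force: 0.0
```

{"api": "arm_command", "payload": {
  "steps": [
    {"translation": [0, 0, 2], "twist": 0},
    {"translation": [0, 0, 1], "twist": 0},
    {"translation": [0, 0, 0], "twist": 0},
    {"translation": [0, 0, 0], "twist": 0}
  ]
}}

```text
t: 6.2
tool_pos: [0.4579, 0.0099, 0.0877]
eef_rot: [180.0, -0.0, 168.9]
force: [0.1, 0.5, 0.2]
finger_gap: 0.0462
grip_force: 0.0
```

Run:
```python
from h import *
for i in range(3):
    s=snap('side','side7.png')
    o=robot.get_obs();print(o['tool_pos'],o['force'],o['moment'],o['effort'])
im=s['img'].astype(int)
m=((im[...,0]>110)&(im[...,1]<70)&(im[...,2]<70)).astype(np.uint8);m[:190]=0;m[225:]=0;m[:,:310]=0;m[:,350:]=0
n,l,st,c=cv2.connectedComponentsWithStats(m);print(st[1:],c[1:])
```

```text
[0.45790566 0.00994033 0.08778263] [-0.09356633  0.38185889 -0.25435835] [-0.04138152  0.06312043 -0.05656351] [-2.99752884e-06 -2.90685743e+01 -2.93392897e+01 -5.64560250e-04
  2.84763810e-03  6.18394456e-07]
[0.45798184 0.00990636 0.08783883] [ 1.03585478 -0.1683006  -0.35689233] [ 0.03211532 -0.00180191  0.0417506 ] [ 2.16410066e-03 -2.90844494e+01 -2.93590111e+01 -2.30860942e-04
  2.30381193e-03  3.43453155e-05]
[0.45796596 0.00991315 0.08784888] [-0.1694089  -0.57716236  0.14072756] [-0.03771502 -0.00643838 -0.02759384] [-5.09485581e-04 -2.90999705e+01 -2.93778688e+01 -4.11271394e-04
  1.30949011e-03 -3.28780757e-06]
[[336 207   3   2   6]
 [322 212   5   4  15]] [[337.         207.5       ]
 [324.2        213.73333333]]
```

{"api": "arm_command", "payload": {
  "steps": [
    {"translation": [0, 0, 2], "twist": 0},
    {"translation": [0, 0, 2], "twist": 0},
    {"translation": [0, 0, 0], "twist": 0},
    {"translation": [0, 0, 0], "twist": 0}
  ]
}}

```text
t: 6.68
tool_pos: [0.4581, 0.0099, 0.0839]
eef_rot: [-180.0, 0.0, 168.9]
force: [-0.4, -0.3, 1.8]
finger_gap: 0.0461
grip_force: 0.9
```

Run:
```python
from h import *
s=snap('side','side8.png')
o=robot.get_obs();print(o['tool_pos'],o['force'])
v=cv2.resize(s['img'][170:220,300:364][:,:,::-1],(768,600),interpolation=cv2.INTER_CUBIC)
cv2.imwrite('pics/c8.png',np.clip(v.astype(float)*2.2,0,255).astype(np.uint8))
```

```text
[0.45810356 0.00986576 0.08397914] [-0.79766481 -0.50165437  1.20951115]
```

View pics/c8.png

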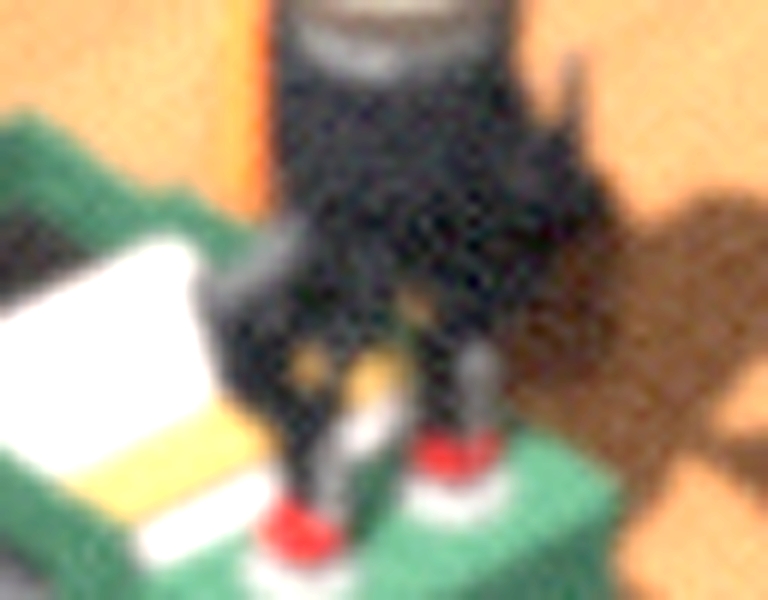

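Contact is felt at TCP z of about 0.085, with the fingers on both caps. Next I press.

{"api": "arm_command", "payload": {
  "steps": [
    {"translation": [0, 0, 2], "twist": 0},
    {"translation": [0, 0, 2], "twist": 0},
    {"translation": [0, 0, 2], "twist": 0},
    {"translation": [0, 0, 1], "twist": 0},
    {"translation": [0, 0, 0], "twist": 0}
  ]
}}

```text
t: 7.15
tool_pos: [0.4582, 0.0099, 0.0769]
eef_rot: [-180.0, 0.0, 168.9]
force: [-0.3, -0.4, 5.7]
finger_gap: 0.046
grip_force: 2.6
```

{"api": "arm_command", "payload": {
  "steps": [
    {"translation": [0, 0, 0], "twist": 0},
    {"translation": [0, 0, 0], "twist": 0},
    {"translation": [0, 0, 0], "twist": 0}
  ]
}}

```text
t: 7.4
tool_pos: [0.4582, 0.0099, 0.0771]
eef_rot: [-180.0, 0.0, 168.9]
force: [-1.0, -0.4, 5.0]
finger_gap: 0.0462
grip_force: 2.6
```

Run:
```python
from h import *
t=snap('top','top9.png');print([(d['conf'],px(d)) for q in('blank1_center','blank2_center') for d in robot.pinpoint(q,'top')])
s=snap('side','side9.png')
o=robot.get_obs();print(o['t'],o['tool_pos'],o['force'],o['finger_gap'],o['grip_force'])
f=lambda x:np.clip(cv2.resize(x[:,:,::-1],(390,390),interpolation=cv2.INTER_CUBIC).astype(float)*1.4,0,255).astype(np.uint8)
cv2.imwrite('pics/c9.png',np.hstack([f(t['img'][120:200,290:370]),f(s['img'][160:225,290:355])]))
```

```text
[(0.77, array([380.224, 268.88 ])), (0.74, array([331.712, 167.8  ])), (0.69, array([249.92, 193.6 ])), (0.19, array([279.488, 146.32 ])), (0.67, array([392.832, 137.68 ])), (0.6, array([260.288, 241.12 ])), (0.47, array([332.288, 174.6  ]))]
7.6 [0.45814491 0.0098635  0.0770473 ] [-0.9430881   0.39927803  5.52115177] 0.0459468787701002 2.613198794424534
```

View pics/c9.png

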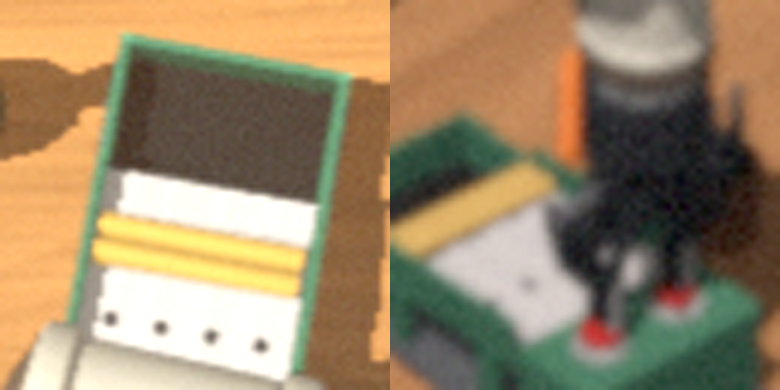

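The pins are down and both tubes are rolling, at top-image pixels of about (332,168) and (332,175). I hold the keys down.

{"api": "arm_command", "payload": {
  "steps": [
    {"translation": [0, 0, 0.5], "twist": 0},
    {"translation": [0, 0, 0.5], "twist": 0},
    {"translation": [0, 0, 0], "twist": 0},
    {"translation": [0, 0, 0], "twist": 0},
    {"translation": [0, 0, 0], "twist": 0}
  ]
}}

```text
t: 8.02
tool_pos: [0.4582, 0.0099, 0.0761]
eef_rot: [-180.0, 0.0, 168.9]
force: [-0.9, 0.1, 5.6]
finger_gap: 0.0463
grip_force: 2.8
```

{"api": "arm_command", "payload": {
  "steps": [
    {"translation": [0, 0, 0], "twist": 0},
    {"translation": [0, 0, 0], "twist": 0},
    {"translation": [0, 0, 0], "twist": 0},
    {"translation": [0, 0, 0], "twist": 0},
    {"translation": [0, 0, 0], "twist": 0}
  ]
}}

```text
t: 8.43
tool_pos: [0.4582, 0.0099, 0.0761]
eef_rot: [-180.0, 0.0, 168.9]
force: [-1.6, 0.2, 5.1]
finger_gap: 0.0461
grip_force: 2.8
```

{"api": "arm_command", "payload": {
  "steps": [
    {"translation": [0, 0, 0], "twist": 0},
    {"translation": [0, 0, 0], "twist": 0},
    {"translation": [0, 0, 0], "twist": 0},
    {"translation": [0, 0, 0], "twist": 0},
    {"translation": [0, 0, 0], "twist": 0}
  ]
}}

```text
t: 8.85
tool_pos: [0.4582, 0.0099, 0.0761]
eef_rot: [-180.0, 0.0, 168.9]
force: [-1.6, 0.1, 6.5]
finger_gap: 0.0464
grip_force: 2.8
```

Run:
```python
from h import *
M=np.array([.4583,.0097]);c,s_=np.cos(np.radians(-11.1)),np.sin(np.radians(-11.1))
for i in range(3):
    t=snap('top','top10.png')
    im=t['img'].astype(int);m=((im[...,0]>120)&(im[...,0]-im[...,2]>70)&(im[...,1]>95)).astype(np.uint8)
    for q in('blank1_center','blank2_center'):
        for d in robot.pinpoint(q,'top'):
            p=px(d)
            if 310<p[0]<355 and 125<p[1]<200:
                w=onplane(t,p,.043)[:2]-M;print(q,d['conf'],p,(c*w[0]+s_*w[1]).round(4),(-s_*w[0]+c*w[1]).round(4))
o=robot.get_obs();print(o['t'],o['tool_pos'],o['force'],o['grip_force'])
cv2.imwrite('pics/c10.png',cv2.resize(t['img'][120:200,290:370][:,:,::-1],(400,400),interpolation=cv2.INTER_CUBIC))
```

```text
blank1_center 0.59 [338.688 140.68 ] 0.2312 -0.0075
blank2_center 0.76 [335.104 155.2  ] 0.1864 -0.0044
blank1_center 0.73 [339.776 138.52 ] 0.2382 -0.0096
blank2_center 0.7 [335.488 156.2  ] 0.1837 -0.0061
blank1_center 0.63 [338.304 139.6  ] 0.2342 -0.0058
blank2_center 0.66 [336.384 155.2  ] 0.1871 -0.0082
9.3 [0.45817816 0.00987074 0.07611165] [-1.11461023  0.12869192  5.69353908] 2.803155519068241
```

View pics/c10.png

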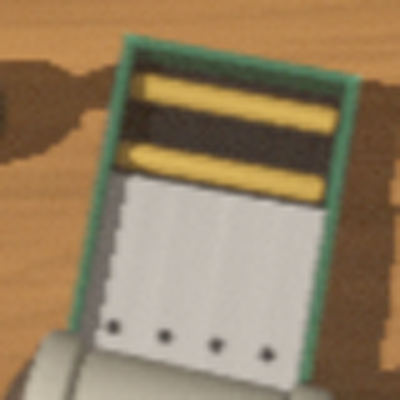

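Both tubes lie in the tray (first at about (339,139), second at about (336,155)) and are steady. Now I lift straight up.

{"api": "arm_command", "payload": {
  "steps": [
    {"translation": [0, 0, -5], "twist": 0},
    {"translation": [0, 0, -8], "twist": 0},
    {"translation": [0, 0, -15], "twist": 0},
    {"translation": [0, 0, -25], "twist": 0},
    {"translation": [0, 0, -30], "twist": 0}
  ]
}}

```text
t: 9.72
tool_pos: [0.4558, 0.0105, 0.158]
eef_rot: [180.0, -0.3, 168.9]
force: [1.3, -0.8, 0.2]
finger_gap: 0.0463
grip_force: 0.0
```

{"api": "arm_command", "payload": {
  "steps": [
    {"translation": [0, 0, -30], "twist": 0},
    {"translation": [0, 0, -20], "twist": 0},
    {"translation": [0, 0, -5], "twist": 0},
    {"translation": [0, 0, 0], "twist": 0},
    {"translation": [0, 0, 0], "twist": 0}
  ]
}}

```text
t: 10.13
tool_pos: [0.4572, 0.0101, 0.2127]
eef_rot: [180.0, -0.1, 168.9]
force: [0.6, 0.6, -0.6]
finger_gap: 0.0464
grip_force: 0.0
```

{"api": "arm_command", "payload": {
  "steps": [
    {"translation": [0, 0, 0], "twist": 0},
    {"translation": [0, 0, 0], "twist": 0},
    {"translation": [0, 0, 0], "twist": 0},
    {"translation": [0, 0, 0], "twist": 0},
    {"translation": [0, 0, 0], "twist": 0}
  ]
}}

```text
t: 10.55
tool_pos: [0.4577, 0.01, 0.2133]
eef_rot: [180.0, -0.1, 168.9]
force: [0.3, 0.1, -0.2]
finger_gap: 0.0462
grip_force: 0.0
```

Run:
```python
from h import *
t=snap('top');print([(d['conf'],px(d)) for q in('blank1_center','blank2_center') for d in robot.pinpoint(q,'top')])
s=snap('side');im=s['img'].astype(int)
m=((im[...,0]>120)&(im[...,1]<70)&(im[...,2]<70)).astype(np.uint8);m[:190]=0;m[225:]=0;m[:,:310]=0;m[:,350:]=0
print(cv2.connectedComponentsWithStats(m)[3][1:])
o=robot.get_obs();print(o['t'],o['tool_pos'],o['force'])
print(robot.job_done())
```

```text
[(0.67, array([384.  , 268.12])), (0.59, array([337.6 , 140.32])), (0.58, array([250.816, 194.32 ])), (0.66, array([258.496, 241.6  ])), (0.58, array([334.592, 155.2  ])), (0.47, array([394.304, 137.68 ]))]
[[337.15789474 206.47368421]
 [324.84210526 213.52631579]]
10.75 [0.45792409 0.00990431 0.21377075] [-0.19730562  0.27664687  0.0647682 ]
the job is handed in; nothing more can be done
None
```

I pressed and held both keys until the two brass tubes had rolled into the tray; the keys are back up, the arm is clear, and the job is handed in (no verdict was returned).

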